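# Take the ball tray off the shaker and hold it under the microscope

## Task

The rinsed steel grinding ball lies loose in the pocket of its tray, which is clamped on the bench shaker. Loosen the clamp knob by a quarter turn counter-clockwise, slide the stop well back off the tray's edge and lift the tray out; then carry it, without the ball ever leaving its pocket, to the digital microscope and hold it level in the air with the ball at the viewing point, 90 mm straight in front of the lens. Finish while still holding it there, steady and carried by the gripper alone; do not bump the microscope and leave the bottle, the beaker and the slide box where they stand.

Things in the scene. Friction and masses are not known exactly. Their poses are not given: they have to be found in the camera images.
- knob (a joint): Clamp knob of the sliding stop, rad. 0 = screwed tight, grows counter-clockwise seen from above, up to its end stop at 1.65. Tight (near 0) its screw holds the stop on its rail by friction, against some 25 N; from about 1.0 the stop slides freely. It starts between 0 and 0.2 and stays as it is left; it turns with about 0.1 N m.
- knob_grip (a point): Middle of the clamp knob's grip: a black upright wing (bar) 46 mm long, 12 mm thick and 24 mm high, this point on the turning axis, 10 mm below the top of the wing. The point's y axis runs along the wing, its z axis is the turning axis (up). The knob sits on the stop's carriage (44 x 44 mm, its top 26 mm below this point) and travels with the stop; this point is 46 mm above the shaker's platform.
- stop (a joint): Sliding stop on the shaker's platform, m. 0 = closed against the tray, grows as it is slid away from the tray, end stop at 0.042. Loose, it slides with about 2 N and stays where it is left.
- stop_jaw (a point): Top of the stop's lip, at the middle of its length: an aluminium jaw 90 mm long (along the point's x axis) whose lip hangs 7 mm over the tray's long edge and so keeps the tray down when closed. The stop opens along the point's y axis, away from the tray. Closed, the knob's axis lies 41 mm from this point along +y; this point is 20 mm above the platform.
- shaker: White bench shaker, fixed, 220 x 220 mm, platform 235 x 225 mm at 115 mm above the bench. Origin on the bench under its middle, z up. The tray lies on the rubber mat of the platform with its length along the shaker's x axis, between a fixed fence 14 mm high (on the -y side) and the sliding stop (on the +y side, opening to +y).
- tray_handle (a point): Middle of the tray's handle, where to grasp it: a flat steel bar 66 mm long (along the tray's x axis), 12 mm thick (along y) and 14 mm high, on two legs; its middle is 50 mm above the tray's underside and 42 mm above the tray's plate. Tray: white plastic plate 120 x 84 x 8 mm, 0.12 to 0.22 kg. The plate's centre is 22 mm from this point along the tray's +x; the plate reaches 38 mm behind this point and 82 mm ahead.
- tray_pocket (a point): Where the ball's centre is when the ball lies in the middle of the pocket: 58 mm along the tray's +x from the handle's middle and 32.5 mm below it, 17.5 mm above the tray's underside. The pocket is a round flat-bottomed recess 26 mm wide and 3 mm deep, in which the ball can roll about 5 mm off-centre; it climbs the rim if the tray is tipped some 35 degrees or jerked.
- ball_center (a point): Centre of the polished steel ball, 25 mm in diameter, 64 g, loose in the tray's pocket.
- tray: The tray with its handle; origin at the middle of the plate's underside, x axis from the handle towards the pocket, z up.
- scope_lens (a point): Centre of the front glass of the digital microscope, a white and black barrel 37 mm in diameter and 115 mm long on a boom, at 254 mm above the bench. The point's z axis is the sight line: it leaves the lens forwards and down at 45 degrees.
- view_point (a point): The viewing point in the air, 90 mm in front of the lens along the sight line, 190 mm above the bench, where the ball's centre is to be held. Its x axis is level and points from the viewing point towards the side where the microscope stands; lens and stand lie on that side (lens 64 mm ahead and 64 mm higher, the barrel rising away from there to 142 mm ahead, post 164 mm ahead). The other side and the room above it are open.
- scope: Digital microscope with its stand, fixed: cast base 110 x 140 mm, 14 mm high, post 12 mm thick and 360 mm high. Origin on the bench right under the viewing point; axes as those of the viewing point.
- dropper: White dropper bottle, 38 mm wide, 100 mm high; origin under its middle. To be left alone.
- beaker: Clear plastic beaker, 62 mm wide, 70 mm high; origin under its middle. To be left alone.
- slidebox: Grey slide box 85 x 45 x 30 mm; origin under its middle. To be left alone.

How it is judged (in metres and radians):
On the way, in this order (a step that is already met when the one before it is completed fails the run):
1. the clamp knob is loosened (turned past 1.0 rad) (value of joint knob above 1 rad), for 0.1 s.
2. the stop is slid at least 15 mm back, clear of the tray's edge (value of joint stop above 0.015 m), for 0.1 s.
3. the tray is lifted clear of the shaker by at least 30 mm (z of tray in the frame of shaker above 0.145 m and contact force between the fingers and tray above 1 N), for 0.2 s.
At the end, for the whole second after the job is handed in: The gripper holds the tray in the air, at rest (under 20 mm/s), level within 0.1 rad, the ball still in its pocket and its centre within 20 mm of the viewing point; the tray touches neither the shaker nor the microscope (distance between ball_center and view_point below 0.02 m and distance between ball_center and tray_pocket below 0.012 m and angle between tray's own z axis and vertical below 0.1 rad and linear speed of tray below 0.02 m/s and contact force between the fingers and tray above 1 N and contact force between tray and shaker below 0.1 N and contact force between tray and scope below 0.1 N); the arm keeps its last pose, push and grip.
It fails at once if the ball leaves its pocket (distance between ball_center and tray_pocket above 0.016 m).
It fails at once if the microscope is bumped (more than 5 N) (contact force between scope and anything else above 5 N).
It fails at once if the bottle, beaker or slide box is moved more than 25 mm (distance of any of dropper, beaker, slidebox from where it was at the start of the episode above 0.025 m).
It also fails if it takes over 72 s, if anything falls off the work surface, if the arm or the gripper's body presses on something with over 40 N, if the wrist force passes 120 N, or if a joint passes its speed limit or range.

## Robot

A 6-joint arm with a two-finger parallel gripper is mounted at the origin on the work surface. World frame = base frame: x ahead of the robot, y to its left, z up, the work surface at z = 0. Lengths are in mm, angles in rad, forces in N, time in s.
With the tool pointing down it reaches from about 350 to 775 mm from the base axis. Payload 7.3 kg.
Tool frame: the origin (TCP) lies on the centre line of the jaws, within the pads' length; the fingertips stand 17 mm ahead of it and the grasp point (between the pads) lies 2 mm behind it; z points along the fingers, y is the line along which they close (so a half turn about z gives the same grasp; the last joint's range is limited). The gripper opens to 92 mm and grips with 3 to 60 N. Pads are 19 mm wide; open, the fingers measure 130 mm over their backs; the gripper's body (75 mm by 190 mm) begins 47 mm behind the grasp point.
Start: joints at [1.17, 0.342, 1.524, -0, 1.275, -0.146], TCP at [132.312, 508.074, 218.241] pointing down, gripper open.
Joint ranges: [-2.53, 2.53], [-0.77, 2.02], [0.04, 2.7], [-1, 4.14], [0.28, 2.66], [-3.11, 3.11]. Speed limits (rad/s): [2.57, 2.57, 3.14, 3.14, 3.14, 3.14].

## Interface

Orientations are given as a unit quaternion [x, y, z, w].
In Python, from cell import get_state, capture, finish_job gives the robot as it stands.
- The arm moves only by the tool carry_out, never from a script. Its argument "rows" is one flat list of numbers, 5 for each row, row after row: the opening in per cent of the stroke, from 0 (shut) to 100 (fully open), then the shift along the world's x, y, z in m, then the turn about the world's z in degrees. A call has 1 to 8 rows; each row is the pose to reach, as a shift and turn from the pose commanded when the call began; what a row does not reach only later rows make up. A row lasts 1/10 s, in which the tool goes at most 50 mm and 8.59 degrees, less where a joint would pass 70% of its speed; a pose out of reach is approached as far as the arm can. A call with a gripper value outside its range is refused whole. The fingers move at their own pace and stop on an object; "grip_force" is the grip in N (left out, the last holds). Time passes only in rows, so rows that repeat a pose let the fingers close. It gives the time, the measured TCP pose, the force, the opening and the grip force at its end, in the units of the state.
- get_state(): the state, without advancing time (a new reading comes with each control period).
- capture(name): name is "side" or "top" or "wrist"; returns a dict with "frame" (384x512x3 uint8, red, green, blue), "fx", "fy", "cx", "cy" (pixels), "camera_from_world" (4x4, takes a point from world to camera coordinates); the wrist camera has in their place "mount" (4x4, takes a point from camera to tool coordinates, whose origin is the TCP and whose axes are the flange's). Camera axes: x right, y up, looking along -z (the intrinsics and any distortion apply to the point x, -y, -z); pixel columns grow to the right and rows downward; lengths in mm; the calibration is good to about 2 mm. A picture is of the moment at which its call begins: read the wrist's pose just before it. There is no depth.
- finish_job(): hands the job in; it is judged then, once.
The state is a dict: "time": time; "joint_positions": joint angles; "joint_vel": joint speeds; "effort": joint torques, N m; "position": TCP position; "eef_rot": TCP orientation; "force": force on the tool from outside, world axes, zero at the start; "torque": the same for the moment, N m; "grip_width": opening from 0.0 (shut) to 1.0 (fully open); "grip_force": force on a finger pad.
Only numpy, scipy, OpenCV 4.12 (cv2) and the standard library are available. Lean on these libraries where they do the work, as an engineer would, in place of code of your own. Each camera call takes 0.05 s, during which the arm holds its last target. There are 200 camera calls.

## Working session

There is one attempt and no reset: what is moved stays moved. The work goes in short steps, Python scripts to look and compute and a tool call to move; the robot and the scene stay as the last step left them, time stands still between calls to the robot, and variables do not carry over. Pictures are saved under pics/ and viewed, at most 10 in all, crops included, and the job is handed in when it is done.

Besides the shell and the picture viewer there is one more tool, called after "Request:" as name(argument=value, ...) on one line, values as JSON. carry_out: Moves the arm, as the interface text tells. Its arguments: {"type":"object","properties":{"rows":{"type":"array"},"grip_force":{"type":"number"}},"required":["rows"]}

```bash
mkdir -p pics
cat > h.py <<'E'
import numpy as np, cv2
from cell import get_state, capture, finish_job
from scipy.spatial.transform import Rotation as R
def cam(n):
    s=get_state(); c=capture(n)
    if n=="wrist":
        T=np.eye(4);T[:3,:3]=R.from_quat(s["eef_rot"]).as_matrix();p=np.array(s["position"],float)
        T[:3,3]=p
        M=T@np.array(c["mount"])
    else: M=np.linalg.inv(np.array(c["camera_from_world"]))
    c["M"]=M; return c
def ray(c,u,v):
    d=np.array([(u-c["cx"])/c["fx"],-(v-c["cy"])/c["fy"],-1.]);return c["M"][:3,3],c["M"][:3,:3]@d
def onz(c,u,v,z):
    o,d=ray(c,u,v);return o+d*(z-o[2])/d[2]
def proj(c,p):
    q=np.linalg.inv(c["M"])@np.append(p,1);return c["cx"]-c["fx"]*q[0]/q[2],c["cy"]+c["fy"]*q[1]/q[2]
def save(c,name): cv2.imwrite(f"pics/{name}.png",cv2.cvtColor(c["frame"],cv2.COLOR_RGB2BGR))
E
python3 - <<'E'
from h import *
import pickle
s=get_state();print({k:np.round(v,3) for k,v in s.items()})
ims=[]
for n in("top","side"):
    c=cam(n);pickle.dump(c,open(n+"0.pkl","wb"));print(n,[c.get(k) for k in("fx","fy","cx","cy")],c.keys(),np.round(c["M"],3).tolist());save(c,n+"0")
E
```

```text
{'time': np.float64(0.0), 'joint_positions': array([ 1.17 ,  0.343,  1.525,  0.   ,  1.275, -0.146]), 'joint_vel': array([ 0.001, -0.001, -0.001,  0.001, -0.004, -0.   ]), 'effort': array([ 1.0000e-03, -4.3123e+01, -2.4423e+01,  7.2000e-02,  5.6000e-02,
       -0.0000e+00]), 'position': array([132.117, 507.669, 217.549]), 'eef_rot': array([ 0.127,  0.992, -0.001, -0.   ]), 'force': array([ 1.112, -0.308, -0.053]), 'torque': array([-0.019, -0.008,  0.019]), 'grip_force': np.float64(0.0), 'grip_width': np.float64(0.999)}
top [428.7005824567691, 428.7005824567691, 259.45527716171995, 199.8188099805697] dict_keys(['frame', 'fx', 'fy', 'cx', 'cy', 'camera_from_world', 'M']) [[-0.008, 0.998, -0.065, 533.776], [-1.0, -0.008, -0.002, -0.632], [-0.003, 0.065, 0.998, 1156.95], [0.0, 0.0, 0.0, 1.0]]
side [471.86524587161665, 471.86524587161665, 249.00623037426124, 186.5575048256268] dict_keys(['frame', 'fx', 'fy', 'cx', 'cy', 'camera_from_world', 'M']) [[0.988, 0.11, -0.107, 465.657], [-0.153, 0.669, -0.727, -923.332], [-0.008, 0.735, 0.678, 1007.786], [0.0, 0.0, 0.0, 1.0]]
```

View pics/top0.png

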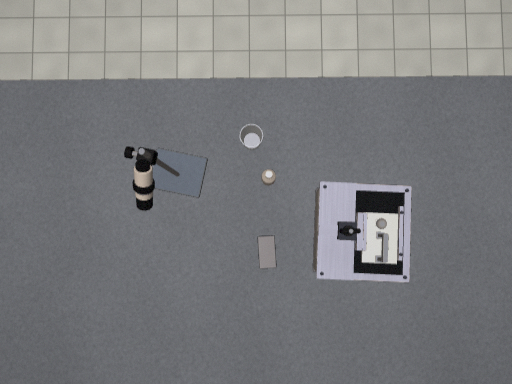

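View pics/side0.png

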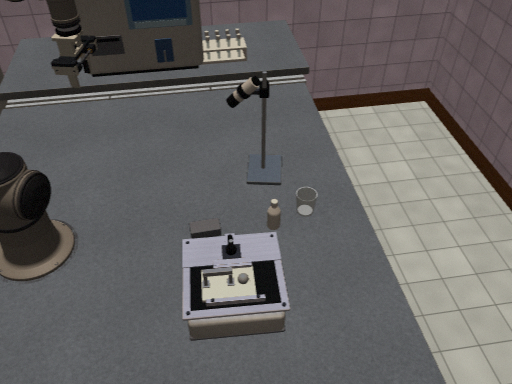

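The top view shows the shaker at the right (platform corners about (321,183)-(410,281)). The stop and knob are at (349,231), the handle at (384,247) and the ball at (381,224). The scope is at the left with its barrel at (145,185), the box is at (267,251), the bottle at (268,177) and the beaker at (251,136). The side view agrees.

Run:
```python
from h import *
import pickle
t=pickle.load(open("top0.pkl","rb"));s=pickle.load(open("side0.pkl","rb"))
f=lambda c,u,v,z:print((u,v),onz(c,u,v,z).round(0))
for u,v in((325,187),(407,190),(406,278),(322,273)):f(t,u,v,115)
f(t,349,231,171);f(t,384,247,165);f(t,381,224,132);f(t,268,177,100);f(t,267,251,30);f(t,251,140,0)
for u,v in((158,149),(207,155),(198,196)):f(t,u,v,14)
f(t,144,206,254);f(t,141,153,350);f(t,178,174,30)
a=cv2.resize(t["frame"][170:295,305:425],None,fx=5,fy=5,interpolation=3)
b=cv2.resize(t["frame"][115:225,110:220],None,fx=5,fy=5,interpolation=3)
b=cv2.copyMakeBorder(b,0,625-550,0,0,0)
im=np.hstack([a,b]);im=cv2.resize(im,(800,int(im.shape[0]*800/im.shape[1])))
cv2.imwrite("pics/crop1.png",im[:,:,::-1]);print(800/1150)
```

```text
(325, 187) [ 632. -158.  115.]
(407, 190) [ 623. -358.  115.]
(406, 278) [ 410. -349.  115.]
(322, 273) [ 424. -147.  115.]
(349, 231) [ 525. -203.  171.]
(384, 247) [ 487. -284.  165.]
(381, 224) [ 540. -288.  132.]
(268, 177) [659. -20. 100.]
(267, 251) [473. -17.  30.]
(251, 140) [773.  24.   0.]
(158, 149) [748. 274.  14.]
(207, 155) [730. 142.  14.]
(198, 196) [620. 166.  14.]
(144, 206) [582. 245. 254.]
(141, 153) [677. 226. 350.]
(178, 174) [677. 217.  30.]
0.6956521739130435
```

View pics/crop1.png

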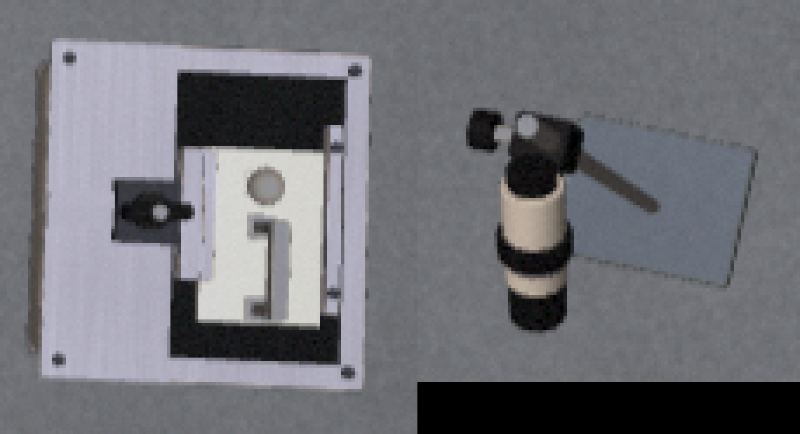

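The crop shows the shaker yawed only slightly. The wing lies along world y, the tray's +x points roughly along world +x with the handle nearer the robot, and the scope leans to world +x of its lens. Next I move over the shaker for a wrist view.

Request:
carry_out(rows=[100,0.218,-0.358,0.09,-60,100,0.218,-0.358,0.09,-60,100,0.218,-0.358,0.09,-60,100,0.218,-0.358,0.09,-60,100,0.218,-0.358,0.09,-60,100,0.218,-0.358,0.09,-60,100,0.218,-0.358,0.09,-60,100,0.218,-0.358,0.09,-60])

```text
time: 0.9
position: [336.1, 172.2, 302.6]
eef_rot: [0.608, 0.794, 0.0, 0.0]
force: [-0.1, 0.8, -1.3]
grip_width: 0.996
grip_force: 0.0
```

Request:
carry_out(rows=[100,0.13,-0.37,0.05,-18,100,0.13,-0.37,0.05,-18,100,0.13,-0.37,0.05,-18,100,0.13,-0.37,0.05,-18,100,0.13,-0.37,0.05,-18,100,0.13,-0.37,0.05,-18,100,0.13,-0.37,0.05,-18,100,0.13,-0.37,0.05,-18])

```text
time: 1.7
position: [465.9, -198.3, 352.1]
eef_rot: [0.723, 0.691, -0.0, -0.0]
force: [1.0, 0.2, -0.3]
grip_width: 1.001
grip_force: 0.0
```

Request:
carry_out(rows=[100,0,0,0,0,100,0,0,0,0,100,0,0,0,0])

```text
time: 2.0
position: [465.3, -194.9, 351.9]
eef_rot: [0.723, 0.691, 0.0, -0.001]
force: [-0.7, 0.2, 0.5]
grip_width: 1.001
grip_force: 0.0
```

Run:
```python
from h import *
import pickle
s=get_state();c=cam("wrist");pickle.dump(c,open("w1.pkl","wb"));save(c,"w1");print(s["position"],s["eef_rot"],s["joint_positions"],c["M"].round(2).tolist())
```

```text
[ 465.32493018 -194.9212632   351.94457576] [ 7.22730437e-01  6.91129818e-01  3.66426211e-05 -5.37137050e-04] [-5.48934439e-01  2.35908101e-01  1.30872626e+00  3.45912205e-04
  1.59797803e+00 -5.04231463e-01] [[1.0, 0.04, 0.01, 469.29], [-0.05, 0.95, 0.3, -114.11], [-0.0, -0.3, 0.96, 518.25], [0.0, 0.0, 0.0, 1.0]]
```

View pics/w1.png

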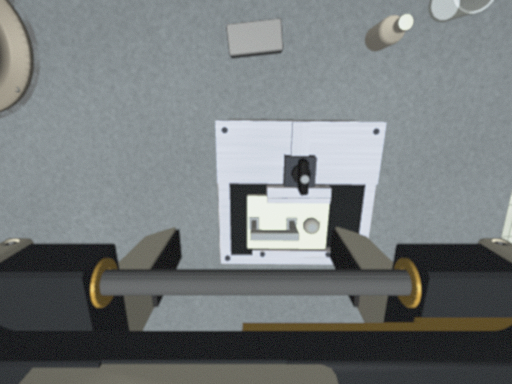

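The wrist view shows the platform screws at (225,129), (376,131) and (227,258). The wing runs about (300,162) to (306,193), the handle is at about (274,235) and the ball at (311,226). I'll zoom in for accuracy.

Run:
```python
import pickle,cv2
from h import *
c=pickle.load(open("w1.pkl","rb"))
a=cv2.resize(c["frame"][145:265,210:370],None,fx=5,fy=5,interpolation=cv2.INTER_CUBIC)
cv2.imwrite("pics/w1c.png",a[:,:,::-1])
```

```text
(no output)
```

View pics/w1c.png

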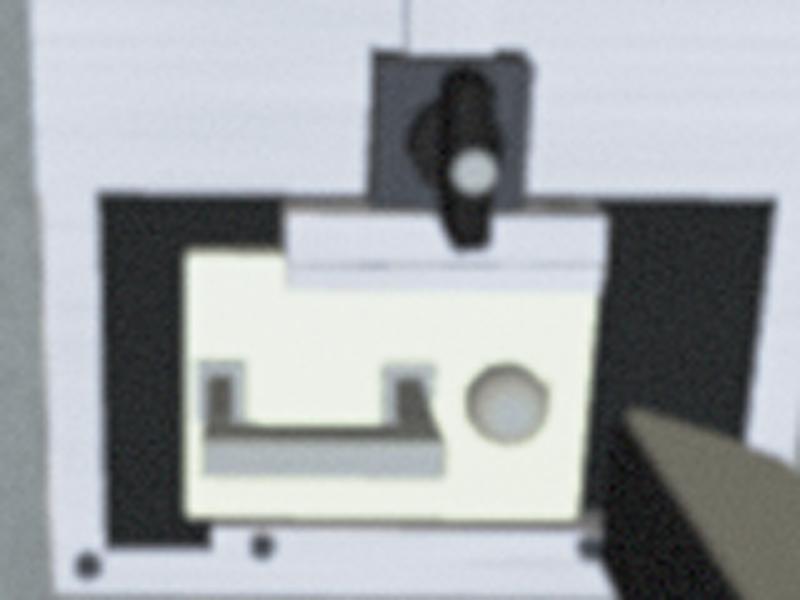

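Run:
```python
import pickle
from h import *
c=pickle.load(open("w1.pkl","rb"));t=pickle.load(open("top0.pkl","rb"))
w=lambda x,y,z:onz(c,210+x/5,145+y/5,z)
k=.6957*5
tt=lambda x,y,z:onz(t,305+x/k,170+y/k,z)
print("wing",w(463,72,171).round(),w(470,248,171).round(),"cap",w(474,172,173).round(),"top:",tt(122,212,171).round(),tt(193,212,171).round())
for p in((188,248),(185,518),(582,522)):print("tray",w(*p,123).round())
for p in((197,322),(320,325)):print("tray top",tt(*p,123).round())
for p in((205,456),(443,456)):print("handle",w(*p,172).round())
for p in((278,220),(279,320)):print("handle top",tt(*p,172).round())
print("ball",w(507,403,132).round(),tt(266,186,132).round())
print("jaw ends",w(287,240,135).round(),w(606,240,135).round())
print("carr",w(372,52,135).round(),w(530,55,135).round())
def tri(*rs):
    A=np.zeros((3,3));b=np.zeros(3)
    for o,d in rs:
        d=d/np.linalg.norm(d);P=np.eye(3)-d@d.T if 0 else np.eye(3)-np.outer(d,d);A+=P;b+=P@o
    return np.linalg.solve(A,b)
```

```text
wing [ 524. -180.  171.] [ 526. -225.  171.] cap [ 527. -204.  173.] top: [ 525. -183.  171.] [ 524. -229.  171.]
tray [ 452. -237.  123.]
tray [ 446. -324.  123.]
tray [ 569. -331.  123.]
tray top [ 449. -242.  123.]
tray top [ 446. -326.  123.]
handle [ 456. -280.  172.]
handle [ 519. -282.  172.]
handle top [ 519. -285.  172.]
handle top [ 453. -284.  172.]
ball [ 543. -286.  132.] [ 541. -289.  132.]
jaw ends [ 480. -232.  135.] [ 570. -236.  135.]
carr [ 505. -180.  135.] [ 548. -182.  135.]
```

Request:
carry_out(rows=[60,0.03,-0.005,-0.05,3,60,0.06,-0.009,-0.1,3,60,0.06,-0.009,-0.14,3,60,0.06,-0.009,-0.16,3,60,0.06,-0.009,-0.18,3,60,0.06,-0.009,-0.193,3,60,0.06,-0.009,-0.193,3,60,0.06,-0.009,-0.193,3])

```text
time: 2.85
position: [525.9, -204.1, 160.0]
eef_rot: [0.704, 0.71, 0.0, 0.0]
force: [0.2, 0.0, -0.4]
grip_width: 0.597
grip_force: 0.0
```

Run:
```python
from h import *
s=get_state();print(np.round(s["position"],1),np.round(s["force"],1),s["eef_rot"])
c=cam("wrist");import pickle;pickle.dump(c,open("w2.pkl","wb"));save(c,"w2")
print(proj(c,[525,-204,171]))
```

```text
[ 525.9 -204.1  160. ] [ 0.2  0.  -0.4] [7.04157653e-01 7.10043543e-01 1.53721542e-04 3.77979365e-04]
(np.float64(253.58402131545523), np.float64(245.77387562158347))
```

View pics/w2.png

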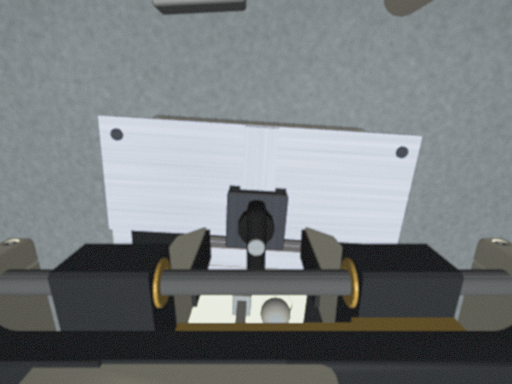

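The wing and cap (256,247) sit centred between the fingers. Close on them.

Request:
carry_out(rows=[0,0,0,0,0,0,0,0,0,0,0,0,0,0,0,0,0,0,0,0,0,0,0,0,0,0,0,0,0,0,0,0,0,0,0,0,0,0,0,0], grip_force=20)

```text
time: 3.7
position: [526.1, -205.0, 159.2]
eef_rot: [0.705, 0.71, 0.0, 0.0]
force: [1.9, 0.2, -1.0]
grip_width: 0.123
grip_force: 20.0
```

Request:
carry_out(rows=[0,0,0,0,7,0,0,0,0,14,0,0,0,0,21,0,0,0,0,28,0,0,0,0,35,0,0,0,0,42,0,0,0,0,49,0,0,0,0,49])

```text
time: 4.5
position: [526.3, -204.9, 159.2]
eef_rot: [0.346, 0.938, 0.0, 0.001]
force: [4.8, 0.5, -1.8]
grip_width: 0.119
grip_force: 20.0
```

Request:
carry_out(rows=[0,0,0,0,7,0,0,0,0,14,0,0,0,0,21,0,0,0,0,28,0,0,0,0,33,0,0,0,0,33,0,0,0,0,33,0,0,0,0,33])

```text
time: 5.3
position: [526.3, -204.8, 159.2]
eef_rot: [0.069, 0.998, 0.0, 0.001]
force: [5.0, 1.0, -2.8]
grip_width: 0.121
grip_force: 20.0
```

Request:
carry_out(rows=[0,0,0.005,0,0,0,0,0.01,0,0,0,0,0.015,0,0,0,0.001,0.02,0,0,0,0.001,0.025,0,0,0,0.001,0.03,0,0,0,0.001,0.035,0,0,0,0.001,0.035,0,0])

```text
time: 6.1
position: [528.1, -169.9, 159.2]
eef_rot: [0.069, 0.998, -0.0, 0.002]
force: [7.6, 1.0, -5.4]
grip_width: 0.125
grip_force: 20.0
```

Run:
```python
from h import *
s=get_state();print(np.round(s["position"],1),np.round(s["force"],1),np.round(s["torque"],2),s["eef_rot"],s["joint_positions"])
```

```text
[ 528.1 -169.9  159.2] [ 7.6  1.  -5.4] [ 0.11 -1.39 -0.06] [ 6.86907646e-02  9.97636787e-01 -2.36681229e-04  1.53747988e-03] [-4.49868528e-01  4.46631393e-01  1.53317339e+00  7.68711330e-04
  1.15875758e+00 -1.88348168e+00]
```

Request:
carry_out(rows=[45,0,0,0,0,45,0,0,0,0,45,0,0,0,0,45,0,0,0.02,0,45,0,0,0.05,0,45,0,0,0.09,0,45,0,0,0.12,0,45,0,0,0.12,0])

```text
time: 6.9
position: [528.1, -170.9, 284.0]
eef_rot: [0.067, 0.998, -0.002, 0.004]
force: [-0.5, -0.8, 0.9]
grip_width: 0.45
grip_force: 0.0
```

Request:
carry_out(rows=[70,-0.02,-0.04,0,5,70,-0.04,-0.08,0,5,70,-0.04,-0.114,0,5,70,-0.04,-0.114,0,5,70,-0.04,-0.114,0,5,70,-0.04,-0.114,0,5])

```text
time: 7.5
position: [486.6, -283.0, 278.7]
eef_rot: [0.023, 1.0, 0.001, -0.0]
force: [0.6, -0.1, -0.2]
grip_width: 0.696
grip_force: 0.0
```

Run:
```python
from h import *
s=get_state();print(np.round(s["position"],1),np.round(s["force"],1),s["eef_rot"])
import pickle
c=cam("wrist");pickle.dump(c,open("w3.pkl","wb"));save(c,"w3")
t=cam("top");pickle.dump(t,open("t3.pkl","wb"))
for p in([521,-285,172],[455,-283,172]):print(proj(c,p))
a=cv2.resize(t["frame"][170:295,305:425],(384,384));cv2.imwrite("pics/w3b.png",np.hstack([c["frame"],a])[:,:800,::-1][:, :])
```

```text
[ 486.6 -283.   278.7] [ 0.6 -0.1 -0.2] [ 2.26271798e-02  9.99743679e-01  5.94046666e-04 -4.83334534e-04]
(np.float64(254.2930181045356), np.float64(222.1362759662275))
(np.float64(253.16225800232093), np.float64(158.80472767918462))
```

View pics/w3b.png

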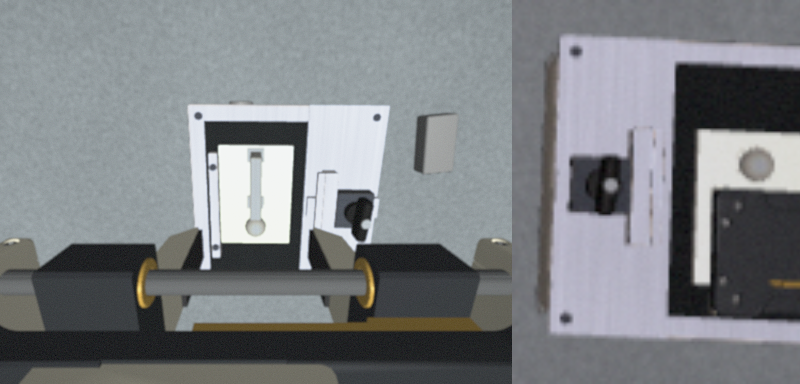

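The stop is well clear of the tray. The handle at (256,185) is centred between the fingers, so I go down and grasp it.

Request:
carry_out(rows=[65,0.001,0.001,-0.03,0,65,0.001,0.001,-0.06,0,65,0.001,0.001,-0.085,0,65,0.001,0.001,-0.1,0,65,0.001,0.001,-0.11,0,65,0.001,0.001,-0.116,0,65,0.001,0.001,-0.116,0,65,0.001,0.001,-0.116,0])

```text
time: 8.4
position: [488.1, -283.1, 164.0]
eef_rot: [0.023, 1.0, -0.0, 0.001]
force: [0.1, -0.4, 0.5]
grip_width: 0.648
grip_force: 0.0
```

Request:
carry_out(rows=[40,0,0,0,0,30,0,0,0,0,22,0,0,0,0,16,0,0,0,0,0,0,0,0,0,0,0,0,0,0,0,0,0,0,0,0,0,0,0,0], grip_force=30)

```text
time: 9.2
position: [488.0, -283.1, 163.8]
eef_rot: [0.023, 1.0, -0.0, 0.0]
force: [-0.2, -0.7, 3.1]
grip_width: 0.022
grip_force: 1.9
```

Request:
carry_out(rows=[0,0,0,0,0,0,0,0,0,0,0,0,0,0,0], grip_force=40)

```text
time: 9.5
position: [488.0, -283.2, 163.8]
eef_rot: [0.023, 1.0, -0.0, 0.001]
force: [-0.6, 0.5, 4.9]
grip_width: 0.003
grip_force: 2.7
```

The jaws shut without the bar between them, so I look again.

Run:
```python
from h import *
import pickle
s=get_state();print(np.round(s["position"],1),np.round(s["force"],1),np.round(s["torque"],2),s["grip_width"])
c=cam("wrist");pickle.dump(c,open("w4.pkl","wb"))
t=cam("side");pickle.dump(t,open("s4.pkl","wb"))
a=cv2.resize(t["frame"][190:350,150:310],(384,384),interpolation=2);
im=np.hstack([c["frame"],a]);im=cv2.resize(im,(800,343));cv2.imwrite("pics/w4.png",im[:,:,::-1])
```

```text
[ 488.  -283.2  163.8] [-0.6  0.5  4.9] [0.01 0.   0.01] 0.002819928772820201
```

View pics/w4.png

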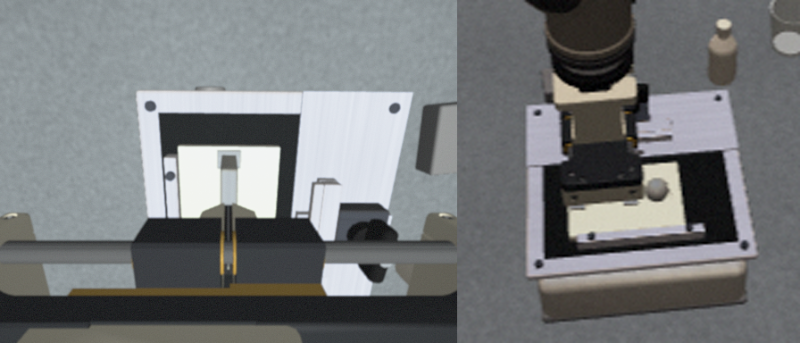

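```bash
cat >> h.py <<'E'
def tri(*rs):
    A=np.zeros((3,3));b=np.zeros(3)
    for o,d in rs:
        d=d/np.linalg.norm(d);P=np.eye(3)-np.outer(d,d);A+=P;b+=P@o
    X=np.linalg.solve(A,b);r=[np.linalg.norm(np.cross(X-o,d/np.linalg.norm(d))) for o,d in rs];return X.round(1),np.round(r,1)
E
python3 - <<'E'
import pickle
from h import *
L=lambda n:pickle.load(open(n+".pkl","rb"))
c,t,w3,w4=L("w1"),L("top0"),L("w3"),L("w4")
k=.6957*5
wr=lambda x,y:ray(c,210+x/5,145+y/5)
tr=lambda x,y:ray(t,305+x/k,170+y/k)
print("near end",tri(wr(205,456),tr(279,320)),"far",tri(wr(443,456),tr(278,220)))
print("bases",onz(c,210+222/5,145+390/5,123),onz(c,210+408/5,145+390/5,123))
print("ball",tri(wr(507,403),tr(266,186)))
print("w3 ends top/bot", onz(w3,256,150,172),onz(w3,256,150,123),onz(w3,256,210,172))
print("knob cap w1/top",tri(wr(474,172),tr(160,212)))
cc=w3["frame"][140:245,205:310];a=cv2.resize(cc,None,fx=4,fy=4,interpolation=2)
d=w4["frame"][150:270,190:330];b=cv2.resize(d,(490,420),interpolation=2)
im=np.hstack([a,b]);im=cv2.resize(im,(800,int(420*800/im.shape[1])));cv2.imwrite("pics/w5.png",im[:,:,::-1]);print(im.shape,a.shape)
E
```

```text
near end (array([ 453.5, -288.6,  154.2]), array([1.5, 1.5])) far (array([ 519.3, -286.3,  165.3]), array([0.8, 0.8]))
bases [ 459.82803276 -281.63015008  123.        ] [ 515.52628298 -284.11771192  123.        ]
ball (array([ 542.7, -287.9,  130.4]), array([1.8, 1.8]))
w3 ends top/bot [ 446.64193187 -279.88002699  172.        ] [ 453.8643144  -280.00334714  123.        ] [ 507.72829362 -282.63451621  172.        ]
knob cap w1/top (array([ 525.2, -204.4,  179.2]), array([1.6, 1.6]))
(369, 800, 3) (420, 420, 3)
```

View pics/w5.png

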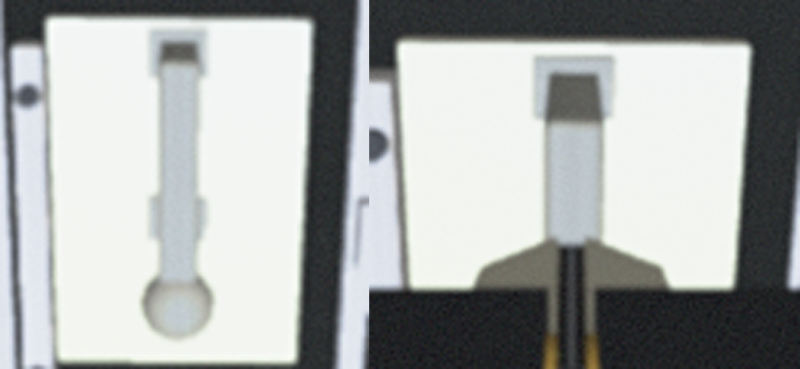

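The bar still stands in place with its pads, but the closed fingers appear to be above it. I check its height by parallax between the two wrist views.

Run:
```python
import pickle
from h import *
L=lambda n:pickle.load(open(n+".pkl","rb"))
c,t,a,b=L("w1"),L("top0"),L("w3"),L("w4")
A=lambda x,y:ray(a,205+x/3.516,140+y/3.516)
B=lambda x,y:ray(b,190+(x-369)/3.077,150+y/3.077)
print("f",a["fx"],a["M"][:3,3],b["M"][:3,3])
print("bar near end",tri(A(178,62),B(574,122)),"pad",tri(A(178,30),B(574,57)),"plate corner",tri(A(45,18),B(398,41)),tri(A(313,18),B(750,42)))
print("leg bottom",tri(A(180,42),B(574,73)))
T=np.linalg.inv(np.array(b["mount"]))
for q in([0,0,17],[0,0,-2]):
    p=T@np.append(q,1);print("tip px",b["cx"]-b["fx"]*p[0]/p[2],b["cy"]+b["fy"]*p[1]/p[2])
```

```text
f 284.97515806129303 [ 406.40490909 -279.19299116  444.98666457] [ 407.51677554 -279.09429756  329.93019759]
bar near end (array([ 453.9, -280.5,  172.1]), array([0., 0.])) pad (array([ 452.3, -280.3,  122.2]), array([0.1, 0.1])) plate corner (array([ 447.2, -323.2,  117.9]), array([0.1, 0.1])) (array([ 451.4, -236.6,  117.3]), array([0.3, 0.3]))
leg bottom (array([ 456. , -280.1,  123.4]), array([0.2, 0.2]))
tip px 254.67981933519533 226.39809984171805
tip px 254.63587983150157 238.5199938203452
```

Run:
```python
import pickle
from h import *
b=pickle.load(open("w4.pkl","rb"));g=b["frame"].mean(2).astype(int)
for r in range(208,256,4): print(r,g[r,236:276:1].tolist())
for x in(454,470,480,488,496):print(x,np.round(proj(b,[x,-281,172]),0),np.round(proj(b,[x,-281,158]),0))
for y in(-6,0,6):print([np.round(proj(b,[x,-283+y,z]),0).tolist() for x,z in((478,147),(498,147),(478,180))])
```

```text
208 [242, 242, 242, 242, 242, 242, 242, 242, 242, 239, 218, 184, 179, 191, 198, 200, 197, 197, 197, 194, 197, 194, 195, 197, 200, 194, 197, 190, 182, 185, 219, 241, 243, 243, 243, 242, 242, 242, 242, 243]
212 [242, 242, 243, 243, 242, 242, 242, 242, 243, 238, 218, 181, 179, 190, 201, 198, 198, 195, 197, 194, 197, 193, 196, 200, 195, 199, 194, 193, 184, 183, 217, 240, 243, 242, 242, 242, 242, 242, 242, 242]
216 [242, 242, 242, 242, 242, 242, 242, 243, 243, 238, 219, 178, 179, 194, 200, 200, 196, 195, 193, 195, 193, 195, 196, 198, 198, 196, 195, 191, 186, 194, 222, 241, 243, 243, 242, 243, 242, 242, 242, 242]
220 [242, 242, 242, 242, 242, 243, 242, 242, 242, 238, 219, 179, 178, 192, 200, 201, 197, 197, 197, 194, 193, 195, 198, 197, 199, 195, 192, 191, 184, 194, 223, 240, 243, 242, 242, 242, 242, 242, 242, 242]
224 [242, 242, 241, 242, 242, 242, 242, 243, 242, 239, 217, 182, 178, 191, 200, 199, 200, 195, 196, 196, 193, 197, 197, 199, 197, 195, 198, 191, 184, 189, 221, 241, 242, 243, 242, 242, 242, 241, 242, 242]
228 [242, 241, 242, 243, 243, 243, 243, 240, 234, 215, 175, 136, 123, 119, 
[... 797 characters left out ...]
, 63, 42, 34, 49, 76, 96, 96, 76, 54, 48, 51, 55, 48, 50, 49, 49, 50, 47, 50, 54]
248 [40, 22, 30, 27, 38, 32, 32, 26, 34, 27, 31, 49, 83, 104, 95, 59, 37, 37, 51, 65, 62, 37, 32, 48, 76, 106, 93, 69, 37, 33, 37, 32, 34, 27, 38, 35, 21, 37, 28, 34]
252 [30, 36, 33, 34, 28, 31, 37, 31, 27, 35, 34, 52, 83, 97, 92, 56, 29, 38, 53, 67, 60, 42, 29, 44, 74, 99, 94, 65, 42, 31, 25, 34, 31, 34, 30, 36, 34, 36, 29, 38]
454 [256. 190.] [256. 183.]
470 [257. 216.] [257. 207.]
480 [258. 231.] [257. 222.]
488 [258. 243.] [258. 233.]
496 [259. 254.] [259. 244.]
[[246.0, 213.0], [247.0, 240.0], [244.0, 234.0]]
[[254.0, 213.0], [256.0, 239.0], [254.0, 234.0]]
[[263.0, 213.0], [264.0, 239.0], [265.0, 233.0]]
```

The images show the fingertips resting on top of the bar: the tips sit higher than the nominal 17 mm ahead of the TCP. I reopen, go 17 mm lower (still safe by the nominal figure) and close again.

Request:
carry_out(rows=[30,0,0,0,0,60,0,0,0,0,60,0,0,0,0,60,0,0,0,0,60,0,0.002,-0.005,0,60,0,0.002,-0.01,0,60,0,0.002,-0.016,0,60,0,0.002,-0.016,0])

```text
time: 10.4
position: [487.1, -280.5, 145.9]
eef_rot: [0.023, 1.0, 0.001, -0.001]
force: [-0.4, 0.9, 0.4]
grip_width: 0.591
grip_force: 0.0
```

Request:
carry_out(rows=[40,0,0,0,0,30,0,0,0,0,22,0,0,0,0,16,0,0,0,0,0,0,0,0,0,0,0,0,0,0,0,0,0,0,0,0,0,0,0,0], grip_force=30)

```text
time: 11.2
position: [487.7, -281.1, 147.3]
eef_rot: [0.023, 1.0, -0.0, 0.0]
force: [-0.2, -0.5, -0.5]
grip_width: 0.125
grip_force: 30.0
```

Run:
```python
import pickle
from h import *
s=get_state();print(np.round(s["position"],1),np.round(s["force"],1),s["grip_width"],s["grip_force"])
b=cam("wrist");pickle.dump(b,open("w6.pkl","wb"));g=b["frame"].mean(2).astype(int)
for r in range(196,250,4): print(r,g[r,226:286:2].tolist())
```

```text
[ 487.7 -281.1  147.3] [-0.2 -0.5 -0.5] 0.12526396358481864 29.95898723602295
196 [243, 243, 242, 242, 243, 243, 242, 243, 237, 216, 108, 92, 94, 96, 97, 96, 95, 94, 93, 97, 183, 235, 242, 243, 243, 243, 243, 242, 243, 243]
200 [242, 243, 243, 243, 243, 243, 242, 243, 243, 233, 149, 181, 185, 179, 180, 173, 175, 173, 170, 161, 188, 243, 243, 242, 243, 243, 242, 243, 242, 243]
204 [243, 243, 243, 243, 243, 242, 242, 243, 243, 233, 170, 199, 200, 195, 198, 192, 200, 198, 197, 186, 185, 242, 243, 243, 243, 243, 243, 243, 243, 242]
208 [243, 243, 243, 243, 243, 243, 243, 243, 243, 233, 172, 200, 199, 197, 193, 198, 202, 198, 194, 185, 197, 242, 243, 243, 242, 243, 243, 243, 243, 243]
212 [242, 243, 243, 243, 242, 243, 242, 242, 243, 232, 173, 196, 199, 199, 193, 197, 198, 197, 197, 184, 203, 243, 243, 242, 242, 243, 243, 242, 242, 243]
216 [243, 242, 242, 242, 243, 243, 243, 243, 243, 233, 170, 198, 199, 197, 193, 193, 198, 200, 197, 184, 198, 243, 243, 242, 243, 243, 243, 243, 242, 242]
220 [241, 243, 243, 243, 242, 243, 242, 243, 243, 232, 170, 196, 204, 196, 195, 198, 197, 200, 194, 1
[... 403 characters left out ...]
 108, 59, 72, 173, 198, 200, 199, 197, 197, 196, 199, 198, 187, 125, 40, 100, 111, 110, 110, 107, 118, 147, 190]
236 [110, 107, 107, 109, 112, 109, 111, 105, 46, 80, 170, 198, 201, 200, 197, 197, 200, 198, 196, 190, 119, 41, 88, 111, 109, 112, 108, 111, 108, 106]
240 [108, 105, 109, 112, 108, 108, 111, 94, 38, 69, 170, 198, 200, 199, 196, 198, 198, 199, 197, 186, 110, 32, 80, 112, 109, 109, 109, 108, 110, 110]
244 [46, 52, 52, 102, 109, 111, 110, 85, 21, 72, 170, 196, 200, 199, 196, 196, 197, 198, 196, 189, 107, 24, 73, 108, 109, 109, 103, 62, 47, 49]
248 [37, 38, 38, 87, 108, 108, 110, 75, 25, 67, 168, 199, 202, 200, 198, 195, 197, 199, 196, 187, 106, 24, 52, 104, 111, 110, 101, 46, 28, 37]
```

The bar is gripped now (width 0.125, 30 N). I raise the grip force and lift gently.

Request:
carry_out(rows=[0,0,0,0,0,0,0,0,0,0,0,0,0,0.003,0,0,0,0,0.008,0,0,0,0,0.015,0,0,0,0,0.023,0,0,0,0,0.03,0,0,0,0,0.034,0], grip_force=55)

```text
time: 12.05
position: [488.0, -281.2, 182.4]
eef_rot: [0.023, 1.0, -0.0, 0.001]
force: [-0.6, -0.7, -2.5]
grip_width: 0.125
grip_force: 54.9
```

Request:
carry_out(rows=[0,0,0,0.004,0,0,0,0,0.012,0,0,0,0,0.022,0,0,0,0,0.032,0,0,0,0,0.04,0,0,0,0,0.044,0,0,0,0,0.044,0,0,0,0,0.044,0])

```text
time: 12.85
position: [487.6, -280.8, 225.0]
eef_rot: [0.023, 1.0, 0.0, -0.0]
force: [-0.1, 0.4, -2.0]
grip_width: 0.125
grip_force: 54.9
```

Run:
```python
import pickle
from h import *
s=get_state();print(np.round(s["position"],1),np.round(s["force"],1),np.round(s["torque"],2),s["grip_width"],s["grip_force"],s["eef_rot"])
b=cam("wrist");t=cam("top");d=cam("side");pickle.dump((b,t,d),open("g.pkl","wb"))
a,L=pickle.load(open("top0.pkl","rb")),pickle.load(open("side0.pkl","rb"))
# scope refinement crop sheet: side zoom of scope, side zoom of tray now, wrist now
x=cv2.resize(L["frame"][65:190,215:295],(384,600),interpolation=2)
y=cv2.resize(d["frame"][180:320,150:310],(400,300),interpolation=2)
z=cv2.resize(b["frame"],(400,300),interpolation=2)
cv2.imwrite("pics/last.png",np.hstack([x,np.vstack([y,z])])[:,:,::-1])
```

```text
[ 487.6 -280.8  225. ] [-0.1  0.4 -2. ] [0.02 0.03 0.02] 0.12503954524349364 54.947075843811035 [ 2.26826370e-02  9.99742675e-01  2.11458960e-04 -1.91572110e-04]
```

View pics/last.png

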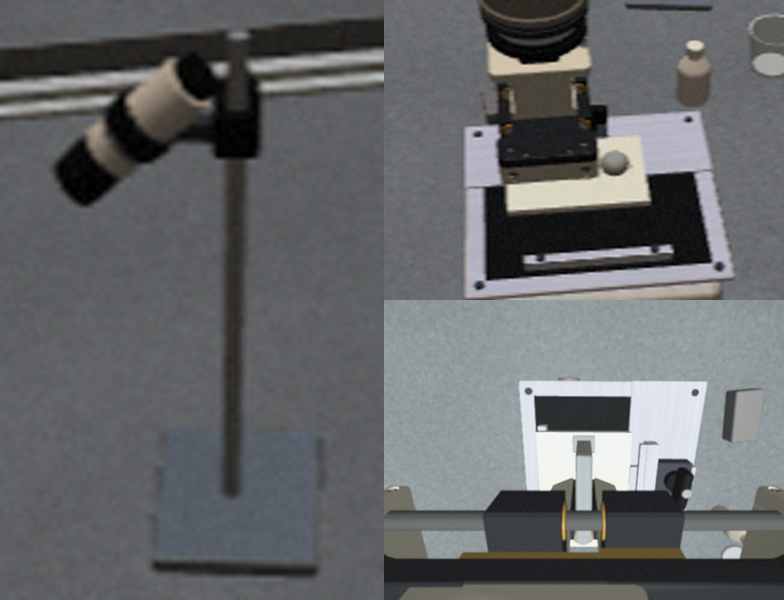

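The tray hangs level from the gripper with the ball in its pocket, at (613,160) in the side panel. In the scope panel the lens end is at (70,186) and the post foot at (231,495). Now I compute the viewing point.

Run:
```python
import pickle
from h import *
t,s=pickle.load(open("top0.pkl","rb")),pickle.load(open("side0.pkl","rb"))
S=lambda x,y:(215+x/4.8,65+y/4.8)
k=3.478
T=lambda x,y:(110+(x-417.4)/k,115+y/k)
lens=onz(s,*S(70,186),254);rim=onz(t,*T(538,331),267)
print("lens side",lens.round(1),"rim top",rim.round(1),"tri",tri(ray(s,*S(70,186)),ray(t,*T(538,325))))
p1,p2=onz(s,*S(231,495),14),onz(t,*T(657,208),14);print("post",p1.round(1),p2.round(1))
cs=[onz(s,*S(*q),14) for q in((160,428),(322,433),(318,565),(153,562))]
ct=[onz(t,*T(*q),14) for q in((582,113),(757,150),(728,285))]
print([c.round(0)[:2].tolist() for c in cs],[c.round(0)[:2].tolist() for c in ct])
ang=lambda d:np.degrees(np.arctan2(d[1],d[0])).round(1)
print("yaw x edges",ang(cs[1]-cs[0]),ang(cs[2]-cs[3]),ang(ct[1]-ct[2]),"y edges-90",ang(cs[0]-cs[3])-90,ang(cs[1]-cs[2])-90,ang(ct[0]-ct[1])-90)
b,tt,d=pickle.load(open("g.pkl","rb"))
print("post top side",onz(s,*S(238,32),360).round(1))
print("ball now (side) z~",onz(d,150+(613-384)/2.5,180+160/2.143,225+17.7-32.5).round(1))
```

```text
lens side [583.2 245.8 254. ] rim top [572.2 240.1 267. ] tri (array([579.6, 242.9, 256. ]), array([3.3, 3.3]))
post [681.1 222.4  14. ] [677.3 217.5  14. ]
[[645.0, 302.0], [755.0, 278.0], [725.0, 144.0], [619.0, 164.0]] [[752.0, 276.0], [722.0, 140.0], [617.0, 163.0]]
yaw x edges -12.2 -10.9 -12.1 y edges-90 -10.599999999999994 -12.799999999999997 -12.5
post top side [681.4 225.1 360. ]
ball now (side) z~ [ 542.6 -279.2  210.2]
```

Request:
carry_out(rows=[0,-0.001,0.006,0.001,0,0,-0.004,0.02,0.003,0,0,-0.009,0.042,0.006,0,0,-0.015,0.07,0.01,0,0,-0.021,0.098,0.014,0,0,-0.026,0.12,0.017,0,0,-0.029,0.134,0.019,0,0,-0.03,0.14,0.02,0])

```text
time: 13.8
position: [457.4, -139.3, 245.8]
eef_rot: [0.022, 1.0, -0.0, 0.0]
force: [0.3, -0.3, -2.3]
grip_width: 0.12
grip_force: 54.9
```

Request:
carry_out(rows=[0,0,0.006,0,-0.5,0,0,0.02,0,-1.5,0,0,0.042,0,-3,0,0,0.07,0,-4.7,0,0,0.098,0,-6.4,0,0,0.12,0,-8,0,0,0.134,0,-9,0,0,0.14,0,-9.4])

```text
time: 14.6
position: [457.9, -0.2, 245.0]
eef_rot: [0.105, 0.995, 0.0, -0.0]
force: [0.3, -0.0, -2.2]
grip_width: 0.124
grip_force: 54.9
```

Request:
carry_out(rows=[0,0,0.006,0,0,0,0,0.02,0,0,0,0,0.042,0,0,0,0,0.07,0,0,0,0,0.098,0,0,0,0,0.12,0,0,0,0,0.134,0,0,0,0,0.14,0,0])

```text
time: 15.4
position: [457.9, 139.6, 245.1]
eef_rot: [0.104, 0.995, -0.0, -0.0]
force: [-0.2, -0.1, -2.3]
grip_width: 0.128
grip_force: 54.9
```

Request:
carry_out(rows=[0,0,0.005,0,0,0,0,0.018,0,0,0,0,0.038,0,0,0,0,0.064,0,0,0,0,0.09,0,0,0,0,0.11,0,0,0,0,0.123,0,0,0,0,0.128,0,0])

```text
time: 16.2
position: [457.7, 268.0, 245.0]
eef_rot: [0.104, 0.995, 0.0, -0.0]
force: [0.8, 0.1, -2.2]
grip_width: 0.127
grip_force: 54.9
```

Request:
carry_out(rows=[0,0,0,-0.003,0,0,0.001,0,-0.008,0,0,0.002,0,-0.015,0,0,0.004,0,-0.024,0,0,0.006,0,-0.032,0,0,0.007,0,-0.038,0,0,0.007,0,-0.04,0,0,0.007,0,-0.04,0])

```text
time: 17.0
position: [464.6, 267.0, 204.8]
eef_rot: [0.105, 0.995, -0.0, -0.0]
force: [-0.6, 0.4, -1.6]
grip_width: 0.126
grip_force: 54.9
```

Run:
```python
import pickle
from h import *
st=get_state();print(np.round(st["position"],1),np.round(st["force"],1),st["grip_width"],st["eef_rot"])
s=cam("side");t=cam("top");pickle.dump((s,t),open("f.pkl","wb"))
V=np.array([520,255.5,190]);print("view px side",proj(s,V),"top",proj(t,V))
for n,c in(("side",s),("top",t)):
    u,v=map(int,proj(c,V));g=c["frame"].astype(int)
    print(n,u,v)
    sat=g.max(2)-g.min(2);m=g.mean(2).astype(int)
    for r in range(v-14,v+15,2):print(r,m[r,u-16:u+17:2].tolist())
```

```text
[464.6 267.  204.8] [-0.6  0.4 -1.6] 0.12603679025547376 [ 1.04552681e-01  9.94519291e-01 -1.30378989e-04 -3.17062647e-04]
view px side (np.float64(209.08887500015524), np.float64(122.1159377020158)) top (np.float64(146.86803082590086), np.float64(234.7987428161361))
side 209 122
108 [45, 59, 97, 102, 102, 98, 99, 102, 99, 99, 98, 100, 98, 101, 101, 97, 101]
110 [60, 64, 133, 139, 101, 97, 99, 100, 98, 98, 100, 98, 100, 99, 99, 97, 98]
112 [60, 65, 59, 55, 95, 106, 102, 100, 95, 100, 96, 99, 99, 101, 101, 95, 96]
114 [47, 47, 48, 48, 98, 101, 99, 101, 99, 99, 98, 97, 96, 97, 97, 101, 99]
116 [134, 158, 109, 50, 139, 118, 119, 121, 123, 98, 99, 97, 101, 97, 97, 99, 96]
118 [195, 192, 149, 48, 160, 196, 182, 137, 133, 148, 195, 196, 194, 101, 100, 98, 97]
120 [195, 191, 164, 50, 160, 193, 138, 115, 119, 102, 158, 193, 194, 89, 99, 102, 100]
122 [194, 196, 155, 46, 112, 178, 118, 71, 73, 59, 151, 194, 179, 95, 97, 93, 97]
124 [194, 193, 129, 66, 116, 194, 165, 64, 44, 85, 181, 194, 160, 100, 96, 95, 101]
126 [193, 195, 151, 153, 176, 194, 194, 193, 190, 193, 196, 193, 130, 96, 96, 98, 9
[... 1075 characters left out ...]
224, 223, 223, 224, 222, 152, 157, 154, 141, 104, 201, 224, 223, 224, 225, 223]
236 [188, 223, 224, 223, 223, 210, 154, 157, 153, 138, 107, 186, 223, 224, 225, 225, 224]
238 [217, 223, 223, 224, 223, 223, 140, 153, 144, 128, 90, 224, 224, 226, 225, 226, 224]
240 [222, 223, 224, 224, 223, 223, 216, 178, 133, 110, 204, 224, 224, 223, 224, 226, 225]
242 [224, 222, 223, 223, 222, 223, 223, 223, 224, 223, 223, 225, 224, 223, 224, 224, 225]
244 [223, 223, 223, 223, 222, 222, 209, 189, 178, 192, 224, 224, 224, 225, 224, 225, 224]
246 [222, 223, 223, 192, 180, 150, 115, 93, 114, 144, 163, 224, 224, 223, 225, 225, 222]
248 [156, 206, 196, 52, 45, 39, 74, 38, 46, 61, 155, 224, 224, 223, 225, 225, 224]
```

The ball sits within about 1.5 px of the viewing point's projection in both views. I let it settle, then hand in.

Request:
carry_out(rows=[0,0,0,0,0,0,0,0,0,0,0,0,0,0,0,0,0,0,0,0,0,0,0,0,0])

```text
time: 17.6
position: [464.7, 267.1, 205.3]
eef_rot: [0.105, 0.995, 0.0, 0.0]
force: [0.1, 0.6, -2.1]
grip_width: 0.121
grip_force: 54.9
```

```bash
python3 -c "
from h import *
print(finish_job())"
```

```text
the job is handed in; nothing more can be done
None
```

I handed the job in at 17.6 s with the gripper holding the tray at the microscope, the ball in its pocket and within about 3 mm of the viewing point in both camera views; the hand-in returned no verdict.

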